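# Put the porcelain spice jars away in the latched drawer

### The job

Swing the brass latch aside, pull the drawer open by its knob, and stand every little white porcelain spice jar that is out on the counter upright in it, handling the thin porcelain gently: a light grip only, and set each jar down rather than dropping it. When all are in, ease the drawer fully shut without slamming it or toppling the jars, and turn the latch back across it. Leave everything else standing where it is.

Things in the scene. Friction and masses are not known exactly. Their poses are not given: they have to be found in the camera images.
- drawer (a joint): the drawer. Slide in m: 0 = fully shut, grows as it is pulled out of the shelf towards the robot, stop at 0.160. Slides with 1.5 N of friction plus 6 N per m/s and stays where it is left. Open it at least 120 mm before loading, 135 to 150 is best; faster than 0.30 m/s counts as slammed. Must not be pulled while the latch is across it
- shelf: the shallow wooden shelf that holds the drawer, fixed to the counter: 260 deep (x) x 340 wide (y) x 125 mm high. Origin: centre of its underside on the counter. x points away from the drawer side into the shelf, y left as seen from the robot, z up; the drawer pulls out along -x. The shelf's front edge is at x = -130 mm; drawer front and knob stand out before it
- drawer_floor (a point): point on the drawer's inner floor, moves with it; axes as shelf. On the middle line, 75 mm behind the drawer front's inner face, 127 mm before the inner back face. Inside 284 mm wide; floor 22 mm above the counter, walls 50 mm high, drawer front up to 123 mm above the counter. 88 mm clear under the shelf top. Shut: 75 mm behind the front edge. A jar set at x = -10 mm is clear for the gripper
- drawer_knob (a point): centre of the head of the round wooden knob on the drawer front: head 32 mm across, 22 mm long along x, on a 14 mm stem; its centre 28 mm out from the drawer front and 88 mm above the counter (37 mm under the shelf top). Axes as shelf. Can be pinched from above, the fingers left and right of it
- latch (a joint): brass hooked turnbutton on the shelf top near its right front corner, on a vertical pivot. Rad: 0 = latched, bar points straight out to the front, its hook before the brass stud on the drawer front; grows counterclockwise seen from above (tip swings right, outward); 1.57 = along the front edge, clear; stop at 1.75. Stiff (0.05 N m), stays put. Aside: over 1.2; latched again: under 0.22
- latch_pivot (a point): the latch's pivot, 126 mm above the counter (1 mm above the shelf top), 30 mm behind the shelf's front edge, 100 mm right of the drawer's middle line; fixed to the shelf, axes as shelf
- latch_peg (a point): centre of the top end of the latch's upright round thumb peg, 12 mm across, on the bar 36 mm from the pivot; peg top 48 mm above latch_pivot, the bar's upper face 12 mm above it. Axes turn with the latch: the bar runs from the pivot along -x for 58 mm
- weight: bystander: stainless pressure cooker weight, 46 mm across, 56 mm high, on the shelf top; origin centre of underside
- ginger_jar: bystander: big blue ceramic ginger jar, 116 mm across, 165 mm high, on the shelf top; origin centre of underside
- spoons: bystander: steel measuring spoons on a ring, about 140 mm long, 10 mm high, on the shelf top; origin in the middle of its underside
- spice_bottle: bystander: clear plastic spice bottle, 48 mm across, 120 mm high, on the counter at the left; origin centre of underside
- pepper_mill: bystander: dark wooden pepper mill, 56 mm across, 180 mm high, on the counter at the right; origin centre of underside
- mug: bystander: terracotta mug, 80 mm across, 90 mm high, on the counter at the left; origin centre of underside
- bowl: bystander: white bowl, 120 mm across, 45 mm high, on the counter at the right; origin centre of underside
- jar0: small white porcelain lidded spice jar, thin walled: straight round body 50 mm across, 56 mm high, stepped lid to 68 mm with a 16 mm button to 76 mm; 90 to 180 g. Origin: centre of its underside; z up its axis. At first on the counter (z = 0), or absent. It cracks if the fingers press on it with more than 80 N in all (both fingers added): use the gripper's lowest force
- jar1: small white porcelain lidded spice jar, thin walled: straight round body 50 mm across, 56 mm high, stepped lid to 68 mm with a 16 mm button to 76 mm; 90 to 180 g. Origin: centre of its underside; z up its axis. At first on the counter (z = 0), or absent. It cracks if the fingers press on it with more than 80 N in all (both fingers added): use the gripper's lowest force
- jar2: small white porcelain lidded spice jar, thin walled: straight round body 50 mm across, 56 mm high, stepped lid to 68 mm with a 16 mm button to 76 mm; 90 to 180 g. Origin: centre of its underside; z up its axis. At first on the counter (z = 0), or absent. It cracks if the fingers press on it with more than 80 N in all (both fingers added): use the gripper's lowest force
- jar3: small white porcelain lidded spice jar, thin walled: straight round body 50 mm across, 56 mm high, stepped lid to 68 mm with a 16 mm button to 76 mm; 90 to 180 g. Origin: centre of its underside; z up its axis. At first on the counter (z = 0), or absent. It cracks if the fingers press on it with more than 80 N in all (both fingers added): use the gripper's lowest force
Not all that is in view belongs to the job. Leave any blue or red look-alike of the jar3 alone.

How it is judged (in metres and radians):
On the way, in this order (a step that is already met when the one before it is completed fails the run):
1. the latch is swung aside with the drawer still shut (value of joint latch above 1.2 rad and value of joint drawer below 0.02 m), for 0.2 s.
2. the drawer is pulled open (value of joint drawer above 0.12 m), for 0.2 s.
3. every jar stands in the open drawer, let go (x of jar0 in the frame of drawer_floor between -0.07 and 0.11 m and y of jar0 in the frame of drawer_floor between -0.13 and 0.13 m and z of jar0 in the frame of drawer_floor between -0.006 and 0.008 m and angle between each of jar0, jar1, jar2, jar3's own z axis and vertical below 0.15 rad and x of jar1 in the frame of drawer_floor between -0.07 and 0.11 m and y of jar1 in the frame of drawer_floor between -0.13 and 0.13 m and z of jar1 in the frame of drawer_floor between -0.006 and 0.008 m and x of jar2 in the frame of drawer_floor between -0.07 and 0.11 m and y of jar2 in the frame of drawer_floor between -0.13 and 0.13 m and z of jar2 in the frame of drawer_floor between -0.006 and 0.008 m and x of jar3 in the frame of drawer_floor between -0.07 and 0.11 m and y of jar3 in the frame of drawer_floor between -0.13 and 0.13 m and z of jar3 in the frame of drawer_floor between -0.006 and 0.008 m and contact force between each of jar0, jar1, jar2, jar3 and the fingers below 0.1 N and value of joint drawer above 0.1 m), for 0.2 s.
4. the drawer is fully shut with the jars standing in it, the latch still aside (x of jar0 in the frame of drawer_floor between -0.07 and 0.11 m and y of jar0 in the frame of drawer_floor between -0.13 and 0.13 m and z of jar0 in the frame of drawer_floor between -0.006 and 0.008 m and angle between each of jar0, jar1, jar2, jar3's own z axis and vertical below 0.15 rad and x of jar1 in the frame of drawer_floor between -0.07 and 0.11 m and y of jar1 in the frame of drawer_floor between -0.13 and 0.13 m and z of jar1 in the frame of drawer_floor between -0.006 and 0.008 m and x of jar2 in the frame of drawer_floor between -0.07 and 0.11 m and y of jar2 in the frame of drawer_floor between -0.13 and 0.13 m and z of jar2 in the frame of drawer_floor between -0.006 and 0.008 m and x of jar3 in the frame of drawer_floor between -0.07 and 0.11 m and y of jar3 in the frame of drawer_floor between -0.13 and 0.13 m and z of jar3 in the frame of drawer_floor between -0.006 and 0.008 m and value of joint drawer below 0.008 m and value of joint latch above 0.9 rad), for 0.2 s.
5. the latch is turned back across the drawer (value of joint latch below 0.22 rad and value of joint drawer below 0.008 m), for 0.2 s.
At the end, for the whole second after the job is handed in: All jars stand upright (within 0.15 rad) and at rest on the drawer's floor, the drawer is shut to within 8 mm, and the latch is back across it (within 0.22 rad of straight) (all of step 5 and x of jar0 in the frame of drawer_floor between -0.07 and 0.11 m and y of jar0 in the frame of drawer_floor between -0.13 and 0.13 m and z of jar0 in the frame of drawer_floor between -0.006 and 0.008 m and angle between each of jar0, jar1, jar2, jar3's own z axis and vertical below 0.15 rad and x of jar1 in the frame of drawer_floor between -0.07 and 0.11 m and y of jar1 in the frame of drawer_floor between -0.13 and 0.13 m and z of jar1 in the frame of drawer_floor between -0.006 and 0.008 m and x of jar2 in the frame of drawer_floor between -0.07 and 0.11 m and y of jar2 in the frame of drawer_floor between -0.13 and 0.13 m and z of jar2 in the frame of drawer_floor between -0.006 and 0.008 m and x of jar3 in the frame of drawer_floor between -0.07 and 0.11 m and y of jar3 in the frame of drawer_floor between -0.13 and 0.13 m and z of jar3 in the frame of drawer_floor between -0.006 and 0.008 m and linear speed of each of jar0, jar1, jar2, jar3 below 0.03 m/s); the robot touches nothing.
It fails at once if a jar is squeezed or pressed by the fingers with more than 80 N (contact force between any of jar0, jar1, jar2, jar3 and the fingers above 80 N).
It fails at once if a jar is dropped: in mid-air, touching nothing, with its foot more than 20 mm above the drawer floor's height ((height (world z) of jar0 above 0.042 m and contact force between jar0 and anything else below 0.01 N) or (height (world z) of jar1 above 0.042 m and contact force between jar1 and anything else below 0.01 N) or (height (world z) of jar2 above 0.042 m and contact force between jar2 and anything else below 0.01 N) or (height (world z) of jar3 above 0.042 m and contact force between jar3 and anything else below 0.01 N)).
It fails at once if the drawer is slammed: it moves faster than 0.30 m/s (velocity of joint drawer above 0.3 m/s or velocity of joint drawer below -0.3 m/s).
It fails at once if the drawer is pulled out more than 20 mm while the latch is across it (under 0.6 rad) (value of joint drawer above 0.02 m and value of joint latch below 0.6 rad).
It fails at once if something else is moved more than 40 mm or knocked over (distance of any of weight, ginger_jar, spoons, spice_bottle, pepper_mill, mug, bowl from where it was at the start of the episode above 0.04 m or angle between any of weight, ginger_jar, spoons, spice_bottle, pepper_mill, mug, bowl's own z axis and vertical above 0.4 rad).
Of jar0, jar1, jar2, jar3 only 2 to 4 are there at a start; the rules pass over those that are not, and their reading is None.
At some moment in a run one of jar0, jar1, jar2, jar3 may be knocked a few centimetres aside while the robot is not near it.
It also fails if it takes over 210 s, if anything falls off the work surface, if the arm or the gripper's body presses on something with over 40 N, if the wrist force passes 120 N, or if a joint passes its speed limit or range.

### The arm

A 7-joint arm with a two-finger parallel gripper is mounted at the origin on the work surface. World frame = base frame: x ahead of the robot, y to its left, z up, the work surface at z = 0. Lengths are in m, angles in degrees, forces in N, time in s.
With the tool pointing down it reaches from about 0.425 to 0.875 m from the base axis. Payload 4.7 kg.
Tool frame: the origin (TCP) lies at the centre of the arm's flange, where the gripper is bolted on; the fingertips stand 182 mm ahead of it and the grasp point (between the pads) lies 164 mm ahead of it (env.grip_depth is the distance from the TCP to the grasp point, in m); z points along the fingers, y is the line along which they close (so a half turn about z gives the same grasp; the last joint's range is limited). The gripper opens to 87 mm and grips with 3 to 60 N. Pads are 19 mm wide; open, the fingers measure 117 mm over their backs; the gripper's body (75 mm by 190 mm) begins 51 mm behind the grasp point.
Start: joints at [73.402, 18.392, -4.016, 83.108, 1.295, 78.541, -3.26], TCP at [0.194, -0.62, 0.405] pointing down, gripper open.
Joint ranges: [-163.93, 163.93], [-17.29, 119.83], [-79.2, 71.16], [3.27, 140.29], [-89.18, 269.18], [5.43, 117.66], [-154.24, 154.24]. Speed limits (degrees/s): [147.25, 147.25, 180, 180, 180, 180, 180].

### API

Orientations are given as [roll, pitch, yaw] about the fixed x, y, z axes, in that order (R = Rz(yaw) Ry(pitch) Rx(roll)).
In Python, from cell import env gives the robot as it stands. The module is installed in compiled form; this text tells all that it offers.
- The arm moves only by the tool send_rows, never from a script. Its arguments are lists of equal length, an entry for each row: "xyz": the shift along the tool's x, y, z in m, a list of three; "rotation": the turn, a rotation vector about the tool's x, y, z in rad, a list of three; "jaw": the opening, from 0 (shut) to 1 (fully open). A call has 1 to 20 rows; each row shifts and turns the commanded pose from where the row before left it, along the tool's axes as they then stand; what a row does not reach is not made up. A row lasts 1/10 s, in which the tool goes at most 50 mm and 8.59 degrees, less where a joint would pass 70% of its speed; a pose out of reach is approached as far as the arm can. A call is refused whole if a number of a shift passes 0.05 or a number of a turn 0.15, either way. A call with a gripper value outside its range is refused whole. The fingers move at their own pace and stop on an object; "newtons" is the grip in N (left out, the last holds). Time passes only in rows, so rows that do not move let the fingers close. It gives the time, the measured TCP pose, the force, the opening and the grip force at its end, in the units of the state.
- env.get_obs(): the state, without advancing time (a new reading comes with each control period).
- env.read_camera(name): name is "scene" or "top"; returns a dict with "image" (480x640x3 uint8, blue, green, red), "fx", "fy", "cx", "cy" (pixels), "distortion" ([k1, k2, p1, p2, k3] as OpenCV has them; the pictures are not rectified), "R" (3x3) and "t" (3): a world point X has camera coordinates R X + t. Camera axes: x right, y down, z forward; pixel columns grow to the right and rows downward; lengths in m; the calibration is good to about 2 mm. A picture is of the moment at which its call begins. There is no depth.
- env.sign_off(): hands the job in; it is judged then, once.
The state is a dict: "time_s": time; "qpos": joint angles; "joint_velocities": joint speeds; "effort": joint torques, N m; "tool_pos": TCP position; "tool_rot": TCP orientation; "force": force on the tool from outside, world axes, zero at the start; "wrist_torque": the same for the moment, N m; "grip_width": finger opening in m; "grasp_force": force on a finger pad.
Only numpy, scipy, OpenCV 4.12 (cv2) and the standard library are available. Lean on these libraries where they do the work, as an engineer would, in place of code of your own. Each camera call takes 0.05 s, during which the arm holds its last target. There are 200 camera calls.

## Working session

There is one attempt and no reset: what is moved stays moved. The work goes in short steps, Python scripts to look and compute and a tool call to move; the robot and the scene stay as the last step left them, time stands still between calls to the robot, and variables do not carry over. Pictures are saved under pics/ and viewed, at most 16 in all, crops included, and the job is handed in when it is done.

Besides the shell and the picture viewer there is one more tool, called by a JSON object that holds its "name" and its "arguments". send_rows: Moves the arm, as the interface text tells. Its arguments: {"type":"object","properties":{"xyz":{"type":"array"},"rotation":{"type":"array"},"jaw":{"type":"array"},"newtons":{"type":"number"}},"required":["xyz","rotation","jaw"]}

```bash
mkdir -p pics; cat > h.py <<'E'
import numpy as np, cv2
from cell import env
def cam(n,f=None):
    c=env.read_camera(n)
    if f: cv2.imwrite('pics/'+f,c['image'])
    return c
def load(n):
    d=np.load(n+'.npz'); return {k:d[k] for k in d}
def save(n,c): np.savez(n+'.npz',**{k:np.array(v) for k,v in c.items()})
def K(c): return np.array([[c['fx'],0,c['cx']],[0,c['fy'],c['cy']],[0,0,1.]])
def px2w(c,uv,z):
    p=cv2.undistortPoints(np.array(uv,float).reshape(-1,1,2),K(c),np.array(c['distortion'],float)).reshape(-1,2)
    R=np.array(c['R']);t=np.array(c['t']);o=-R.T@t
    d=np.c_[p,np.ones(len(p))]@R
    return o+d*((z-o[2])/d[:,2])[:,None]
def w2px(c,X):
    return cv2.projectPoints(np.array(X,float).reshape(-1,1,3),cv2.Rodrigues(np.array(c['R']))[0],np.array(c['t'],float),K(c),np.array(c['distortion'],float))[0].reshape(-1,2)
E
python3 - <<'E'
from h import *
for n in('top','scene'):
    c=cam(n,n+'0.png');save(n,c);R=np.array(c['R']);print(n,-R.T@np.array(c['t']),R[2])
o=env.get_obs();print(o);print(env.grip_depth)
E
```

```text
top [ 0.35560798 -0.00205014  1.58931413] [ 0.1773381   0.00570997 -0.98413342]
scene [0.28486796 0.6018101  0.85425439] [ 0.31947275 -0.59176612 -0.74010136]
{'time_s': 0.1, 'qpos': array([73.40120919, 18.43582084, -4.0172291 , 83.17110603,  1.29417221,
       78.54151028, -3.26130322]), 'joint_velocities': array([-0.00395282, -0.08910709, -0.04648873, -0.19500287, -0.05451443,
       -0.1034114 ,  0.10412787]), 'effort': array([-1.07032058e-03, -4.92572880e+01, -4.05916404e-01, -3.13399851e+01,
       -6.39308151e-02,  3.95489100e-02,  8.83583698e-05]), 'tool_pos': array([ 0.19437663, -0.62004777,  0.40373141]), 'tool_rot': array([-1.79896763e+02,  4.30740430e-03,  1.74086026e+01]), 'force': array([-0.31359804, -0.42554686,  0.68589958]), 'wrist_torque': array([ 0.03091937, -0.03376606, -0.02335311]), 'grasp_force': 0.0, 'grip_width': 0.08693221763709558}
0.1635
```

View pics/top0.png

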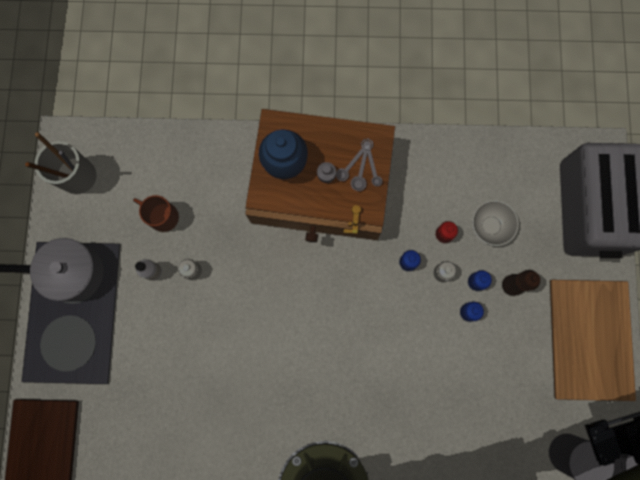

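View pics/scene0.png

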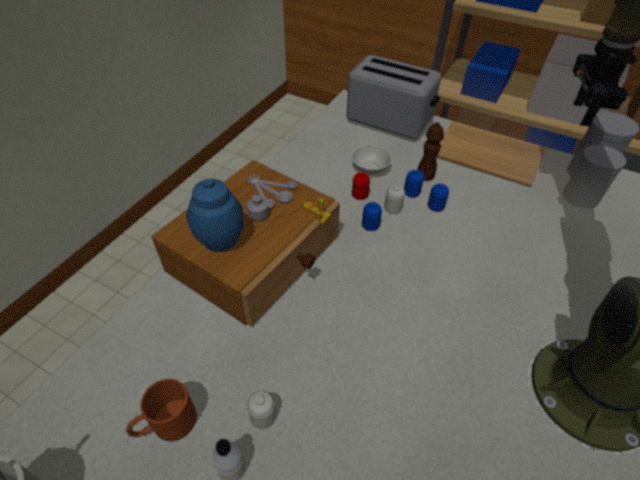

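```bash
python3 - <<'E'
from h import *
t=load('top')['image']
a=cv2.resize(t[95:245,235:405],None,fx=4.5,fy=4,interpolation=3)
cv2.imwrite('pics/a.png',cv2.resize(t[100:250,240:400],None,fx=4,fy=4,interpolation=3))
b=cv2.resize(t[200:340,390:550],None,fx=4,fy=4,interpolation=3)[:,:];c=cv2.resize(t[235:305,120:220],None,fx=4,fy=4,interpolation=3)
im=np.zeros((600,800,3),np.uint8);im[:560,:640]=b;cv2.imwrite('pics/b.png',im[:560,:640]);cv2.imwrite('pics/c.png',c)
E
```

```text
(no output)
```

View pics/a.png

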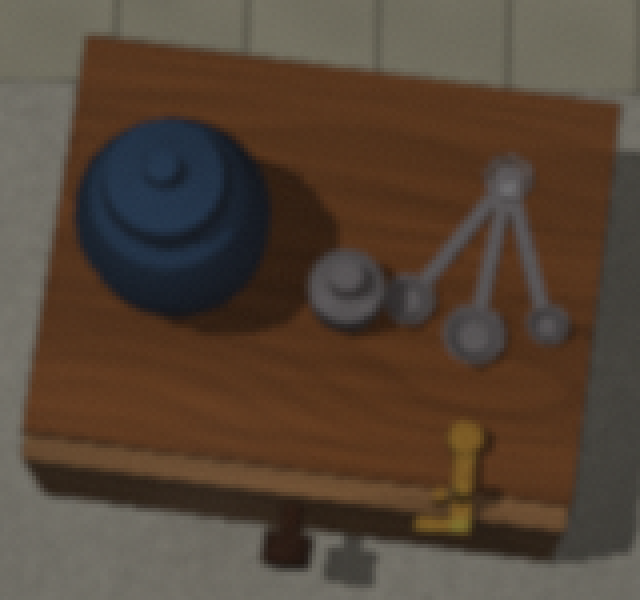

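View pics/b.png

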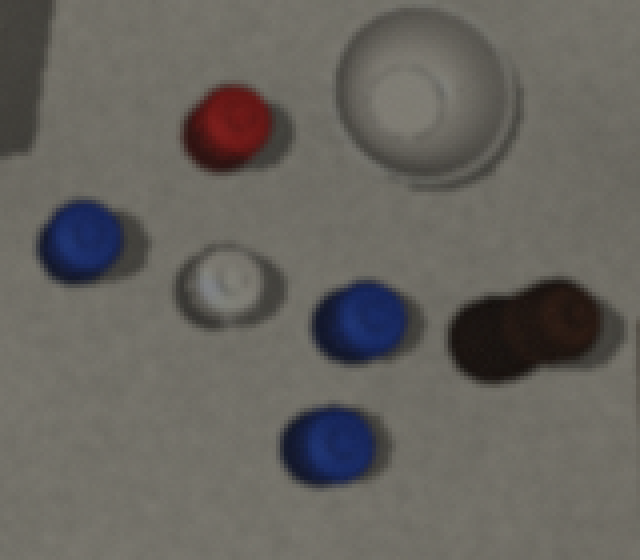

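View pics/c.png

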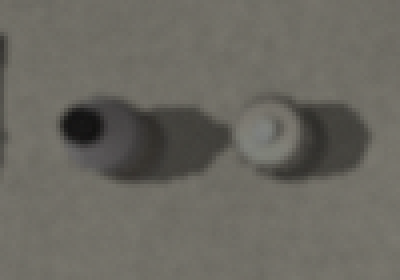

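```bash
python3 - <<'E'
from h import *
c=load('top');s=load('scene')
A=lambda x,y:(240+x/4,100+y/4)
P=px2w(c,[A(85,36),A(621,103),A(572,505),A(25,435)],.125);print(P.round(4));print([np.linalg.norm(P[i]-P[(i+1)%4]).round(4) for i in range(4)])
# fit
m=np.array([[130,170],[130,-170],[-130,-170],[-130,170]])/1e3
M,_=cv2.estimateAffinePartial2D(m,P[:,:2]);
U,S,V=np.linalg.svd(np.cov(0,0) if 0 else (P[:,:2]-P[:,:2].mean(0)).T@(m-m.mean(0)))
R=U@V;o=P[:,:2].mean(0)-R@m.mean(0);yaw=np.degrees(np.arctan2(R[1,0],R[0,0]));print('shelf',o,yaw,S,np.hypot(*M[:,0]))
np.savez('shelf.npz',R=R,o=o)
W=lambda x,y,z:np.r_[o+R@[x,y],z]
pts={'pivot':W(-.1,-.1,.126),'pegtop':W(-.136,-.1,.174),'knob':W(-.13-.028-.01,0,.088)}
for k,v in pts.items(): print(k,v.round(4),((w2px(c,v)-[240,100])*4).round(0),w2px(s,v).round(1))
J=px2w(c,[(448.7,270),(186.5,267)],.076);print('jars',J.round(4),w2px(s,J).round(1),np.hypot(*J[:,:2].T))
print('lids z.068'); 
B=lambda x,y:(390+x/4,200+y/4)
print('blue',px2w(c,[B(85,235),B(373,315),B(340,440),B(238,113)],.074).round(3),'mill',px2w(c,[B(570,315)],.18).round(3),'bowl',px2w(c,[B(420,90)],.045).round(3))
print('bottle',px2w(c,[(120+82/4,235+126/4)],.12).round(3),'mug',px2w(c,[(157,213)],.09).round(3))
E
```

```text
[[ 0.9278  0.18    0.125 ]
 [ 0.8915 -0.1573  0.125 ]
 [ 0.6348 -0.1287  0.125 ]
 [ 0.6703  0.2055  0.125 ]]
[np.float64(0.3392), np.float64(0.2583), np.float64(0.336), np.float64(0.2587)]Traceback (most recent call last):
  File "<stdin>", line 7, in <module>
cv2.error: OpenCV(4.12.0) /io/opencv/modules/calib3d/src/ptsetreg.cpp:1108: error: (-215:Assertion failed) count >= 0 && to.checkVector(2) == count in function 'estimateAffinePartial2D'
```

Corner distances match 340 × 260, so the fit is sound.

```bash
python3 - <<'E'
from h import *
c=load('top');s=load('scene')
A=lambda x,y:(240+x/4,100+y/4)
P=px2w(c,[A(85,36),A(621,103),A(572,505),A(25,435)],.125)
m=np.array([[130,170],[130,-170],[-130,-170],[-130,170]])/1e3
U,S,V=np.linalg.svd((P[:,:2]-P[:,:2].mean(0)).T@m)
R=U@V;o=P[:,:2].mean(0);yaw=np.degrees(np.arctan2(R[1,0],R[0,0]));print('shelf',o,yaw)
np.savez('shelf.npz',R=R,o=o)
W=lambda x,y,z:np.r_[o+R@[x,y],z]
pts={'pivot':W(-.1,-.1,.126),'pegtop':W(-.136,-.1,.174),'knob':W(-.13-.028-.018,0,.088)}
for k,v in pts.items(): print(k,v.round(4),((w2px(c,v)-[240,100])*4).round(0),w2px(s,v).round(1))
J=px2w(c,[(448.7,270),(186.5,267)],.076);print('jars',J.round(4),w2px(s,J).round(1),np.hypot(*J[:,:2].T))
B=lambda x,y:(390+x/4,200+y/4)
print('blue',px2w(c,[B(85,235),B(373,315),B(340,440),B(238,113)],.074).round(3),'mill',px2w(c,[B(570,315)],.18).round(3),'bowl',px2w(c,[B(420,90)],.045).round(3))
print('bottle',px2w(c,[(120+82/4,235+126/4)],.12).round(3),'mug',px2w(c,[(157,213)],.09).round(3))
i=s['image'];
cv2.imwrite('pics/d.png',np.hstack([cv2.resize(i[160:310,240:390],None,fx=4,fy=4,interpolation=3)]))
E
```

```text
shelf [0.78108085 0.02487324] -6.069945702210894
pivot [ 0.6711 -0.064   0.126 ] [[466. 444.]] [[309.  209.6]]
pegtop [ 0.6353 -0.0602  0.174 ] [[463. 486.]] [[322.  200.4]]
knob [0.6061 0.0435 0.088 ] [[289. 555.]] [[310.4 261.4]]
jars [[ 0.5377 -0.2965  0.076 ]
 [ 0.5296  0.3537  0.076 ]] [[397.5 187.8]
 [260.7 399.6]] [0.6140196  0.63683572]
blue [[ 0.564 -0.204  0.074]
 [ 0.518 -0.382  0.074]
 [ 0.441 -0.36   0.074]
 [ 0.643 -0.3    0.074]] mill [[ 0.509 -0.469  0.18 ]] bowl [[ 0.667 -0.423  0.045]]
bottle [[0.523 0.454 0.12 ]] mug [[0.662 0.433 0.09 ]]
```

View pics/d.png

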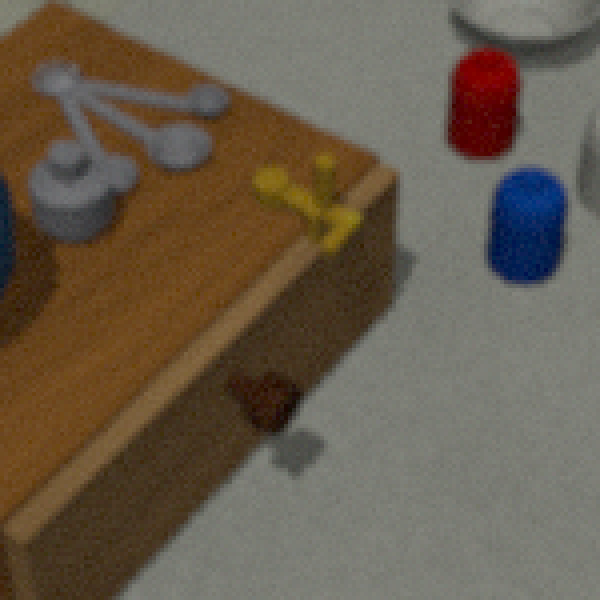

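The two white jars are at top-view px (449,270) and (186,267). The peg top at (463,486) in the crop and the scene view (321,200) agree with the shelf fit. The knob head in the crop is at (287,548). I'll start with the latch.

{"name": "send_rows", "arguments": {"xyz": [[0,0,0],[0,0,0],[0,0,0],[0.0223,-0.0355,0],[0.0223,-0.0355,0],[0.0223,-0.0355,0],[0.0223,-0.0355,0],[0.0223,-0.0355,0],[0.0223,-0.0355,0],[0.0223,-0.0355,0],[0.0223,-0.0355,0],[0.0223,-0.0355,0],[0.0223,-0.0355,0],[0.0223,-0.0355,0],[0.0223,-0.0355,0],[0.0223,-0.0355,0],[0.0223,-0.0355,0],[0.0223,-0.0355,0],[0.0223,-0.0355,0],[0.0223,-0.0355,0]], "rotation": [[0,0,0.137],[0,0,0.137],[0,0,0.137],[0,0,0],[0,0,0],[0,0,0],[0,0,0],[0,0,0],[0,0,0],[0,0,0],[0,0,0],[0,0,0],[0,0,0],[0,0,0],[0,0,0],[0,0,0],[0,0,0],[0,0,0],[0,0,0],[0,0,0]], "jaw": [1,1,1,1,1,1,1,1,1,1,1,1,1,1,1,1,1,1,1,1], "newtons": 10}}

```text
time_s: 2.1
tool_pos: [0.6366, -0.0595, 0.4043]
tool_rot: [180.0, 0.0, -6.2]
force: [0.8, -0.4, 0.8]
grip_width: 0.0871
grasp_force: 0.0
```

```bash
cat > d.py <<'E'
# python3 d.py x y z yaw  (grasp point target): turn (rad about tool z) then shift in the turned tool frame
import sys; from h import *
from scipy.spatial.transform import Rotation as Ro
o=env.get_obs(); x,y,z,w=map(float,sys.argv[1:5])
Rt=Ro.from_euler('xyz',[180,0,w],degrees=True); R0=Ro.from_euler('xyz',o['tool_rot'],degrees=True)
print('t',round(o['time_s'],2),'grasp pt',(o['tool_pos']-[0,0,env.grip_depth]).round(4),o['tool_rot'].round(2),'F',o['force'].round(1),'w',round(o['grip_width'],4),round(o['grasp_force'],1))
print('turn',(R0.inv()*Rt).as_rotvec().round(3),'shift',(Rt.inv().apply(np.array([x,y,z+env.grip_depth])-o['tool_pos'])).round(4))
E
python3 d.py .6353 -.0602 .166 -6.07
python3 - <<'E'
from h import *
c=cam('top');t=cam('scene')
i=np.hstack([c['image'][80:480,80:480],cv2.resize(t['image'][130:330,220:420],None,fx=2,fy=2,interpolation=3)]);cv2.imwrite('pics/e.png',i)
E
```

```text
t 2.1 grasp pt [ 0.6366 -0.0595  0.2408] [ 1.7999e+02  4.0000e-02 -6.1600e+00] F [ 0.8 -0.4  0.8] w 0.0871 0.0
turn [ 0.     0.001 -0.002] shift [-0.0013  0.0008  0.0748]
```

View pics/e.png

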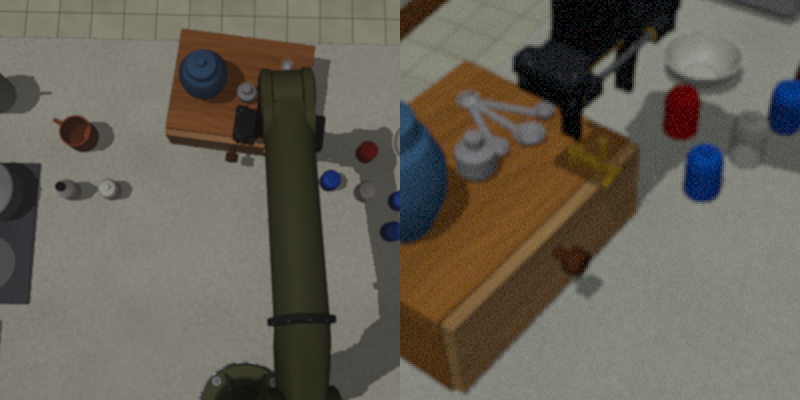

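The gripper is over the latch and nothing else is in its way. The fingers straddle the peg in the right crop at (600,150). I'll descend and pinch.

{"name": "send_rows", "arguments": {"xyz": [[-0.001,0.001,0.015],[0,0,0.015],[0,0,0.015],[0,0,0.015],[0,0,0.015],[0,0,0],[0,0,0],[0,0,0],[0,0,0],[0,0,0],[0,0,0],[0,0,0],[0,0,0],[0,0,0],[0,0,0]], "rotation": [[0,0,0],[0,0,0],[0,0,0],[0,0,0],[0,0,0],[0,0,0],[0,0,0],[0,0,0],[0,0,0],[0,0,0],[0,0,0],[0,0,0],[0,0,0],[0,0,0],[0,0,0]], "jaw": [1,1,1,1,1,1,0,0,0,0,0,0,0,0,0], "newtons": 10}}

```text
time_s: 3.7
tool_pos: [0.6348, -0.0617, 0.3297]
tool_rot: [180.0, 0.0, -6.1]
force: [1.1, -0.0, -0.0]
grip_width: 0.0227
grasp_force: 0.0
```

{"name": "send_rows", "arguments": {"xyz": [[0,0,0],[0,0,0],[0,0,0],[0,0,0],[0,0,0],[0,0,0],[0.0004,0.0054,0],[0.0012,0.0052,0],[0.002,0.0051,0],[0.0027,0.0046,0],[0.0034,0.0042,0],[0.0039,0.0037,0],[0.0045,0.003,0],[0.0049,0.0024,0],[0.0051,0.0015,0],[0.0054,0.0008,0],[0,0,0],[0,0,0],[0,0,0]], "rotation": [[0,0,0],[0,0,0],[0,0,0],[0,0,0],[0,0,0],[0,0,0],[0,0,0],[0,0,0],[0,0,0],[0,0,0],[0,0,0],[0,0,0],[0,0,0],[0,0,0],[0,0,0],[0,0,0],[0,0,0],[0,0,0],[0,0,0]], "jaw": [0,0,0,0,0,0,0,0,0,0,0,0,0,0,0,0,0,0,0], "newtons": 10}}

```text
time_s: 5.6
tool_pos: [0.6646, -0.0977, 0.3297]
tool_rot: [-179.7, 0.0, -6.0]
force: [0.7, 7.1, 0.6]
grip_width: 0.0081
grasp_force: 8.0
```

```bash
python3 d.py .6711 -.1 .166 -6.07
```

```text
t 5.6 grasp pt [ 0.6646 -0.0977  0.1662] [-1.7971e+02  2.0000e-02 -5.9600e+00] F [0.7 7.1 0.6] w 0.0081 8.0
turn [-0.005  0.     0.002] shift [0.0067 0.0016 0.0002]
```

{"name": "send_rows", "arguments": {"xyz": [[0,0,0],[0,0,0],[0,0,0],[0,0,0],[0,0,0],[0,0,0],[0,0,-0.02],[0,0,-0.02],[0,0,-0.02],[0,0,-0.02],[0,0,0]], "rotation": [[0,0,0],[0,0,0],[0,0,0],[0,0,0],[0,0,0],[0,0,0],[0,0,0],[0,0,0],[0,0,0],[0,0,0],[0,0,0]], "jaw": [0.4,0.4,0.4,0.4,0.4,0.4,0.4,0.4,0.4,0.4,0.4]}}

```text
time_s: 6.7
tool_pos: [0.665, -0.101, 0.4132]
tool_rot: [180.0, -0.4, -6.2]
force: [0.5, -0.7, 0.0]
grip_width: 0.0349
grasp_force: 0.0
```

```bash
python3 - <<'E'
from h import *
t=cam('scene');save('scene1',t)
cv2.imwrite('pics/f.png',cv2.resize(t['image'][160:280,270:390],None,fx=5,fy=5,interpolation=3))
d=np.load('shelf.npz')
for th in (0.6,.9,1.1,1.2,1.3,1.4,1.5,1.6):
    q=lambda r,z:np.r_[d['o']+d['R']@[-.1-r*np.cos(th),-.1-r*np.sin(th)],z]
    print(th,((w2px(t,[q(.036,.174),q(.058,.13)])-[270,160])*5).round(0).tolist())
E
```

```text
0.6 [[274.0, 172.0], [320.0, 244.0]]
0.9 [[271.0, 156.0], [314.0, 219.0]]
1.1 [[265.0, 146.0], [304.0, 203.0]]
1.2 [[261.0, 142.0], [298.0, 196.0]]
1.3 [[256.0, 138.0], [290.0, 190.0]]
1.4 [[251.0, 134.0], [282.0, 183.0]]
1.5 [[245.0, 130.0], [273.0, 178.0]]
1.6 [[239.0, 127.0], [263.0, 173.0]]
```

View pics/f.png

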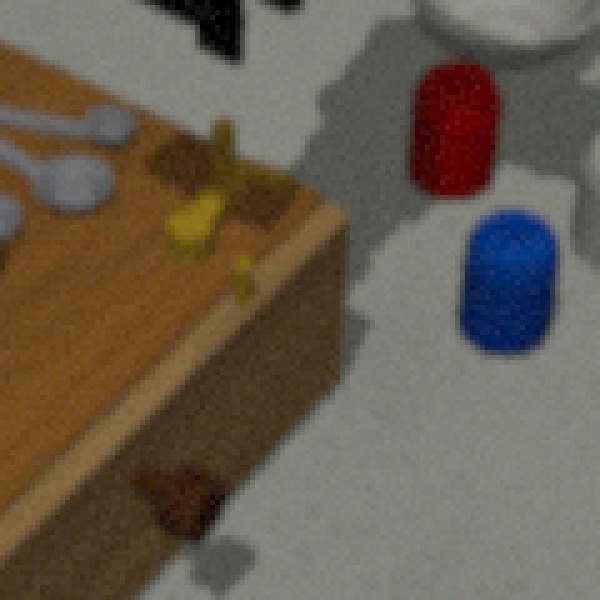

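The peg top is at crop (225,125), so the latch is at about 1.65 rad and clear. The knob head is at (190,503) in the crop.

```bash
python3 - <<'E'
from h import *
d=np.load('shelf.npz')
for c,p in ((load('scene'),(308,260.5)),(load('top'),(240+287/4,100+548/4))):
    X=px2w(c,[p],.088)[0];print(X.round(4),(d['R'].T@(X[:2]-d['o'])).round(4))
E
python3 d.py .610 .043 .092 -6.07
```

```text
[0.6119 0.0438 0.088 ] [-0.1702  0.0009]
[0.6104 0.0447 0.088 ] [-0.1718  0.0017]
t 6.75 grasp pt [ 0.6646 -0.101   0.2476] [179.97  -0.18  -6.15] F [ 0.1  0.7 -0.4] w 0.0348 0.0
turn [ 0.    -0.003 -0.001] shift [-0.0695 -0.1374  0.1556]
```

{"name": "send_rows", "arguments": {"xyz": [[-0.0137,-0.0277,0],[-0.0137,-0.0277,0],[-0.0137,-0.0277,0],[-0.0137,-0.0277,0],[-0.0138,-0.0277,0],[0,0,0.0195],[0,0,0.0195],[0,0,0.0195],[0,0,0.0195],[0,0,0.0195],[0,0,0.0195],[0,0,0.0195],[0,0,0.0195],[0,0,0],[0,0,0],[0,0,0],[0,0,0],[0,0,0],[0,0,0],[0,0,0]], "rotation": [[0,0,0],[0,0,0],[0,0,0],[0,0,0],[0,0,0],[0,0,0],[0,0,0],[0,0,0],[0,0,0],[0,0,0],[0,0,0],[0,0,0],[0,0,0],[0,0,0],[0,0,0],[0,0,0],[0,0,0],[0,0,0],[0,0,0],[0,0,0]], "jaw": [0.8,0.8,0.8,0.8,0.8,0.8,0.8,0.8,0.8,0.8,0.8,0.8,0.8,0,0,0,0,0,0,0], "newtons": 20}}

```text
time_s: 8.75
tool_pos: [0.6098, 0.0458, 0.2532]
tool_rot: [-179.9, 0.2, -6.1]
force: [-4.3, 4.1, -2.6]
grip_width: 0.0314
grasp_force: 20.0
```

{"name": "send_rows", "arguments": {"xyz": [[-0.003,0,0],[-0.005,0,0],[-0.008,0,0],[-0.008,0,0],[-0.008,0,0],[-0.008,0,0],[-0.008,0,0],[-0.008,0,0],[-0.008,0,0],[-0.008,0,0],[-0.01,0,0],[-0.01,0,0],[-0.01,0,0],[-0.01,0,0],[-0.01,0,0],[-0.01,0,0],[-0.006,0,0],[-0.004,0,0],[0,0,0],[0,0,0]], "rotation": [[0,0,0],[0,0,0],[0,0,0],[0,0,0],[0,0,0],[0,0,0],[0,0,0],[0,0,0],[0,0,0],[0,0,0],[0,0,0],[0,0,0],[0,0,0],[0,0,0],[0,0,0],[0,0,0],[0,0,0],[0,0,0],[0,0,0],[0,0,0]], "jaw": [0,0,0,0,0,0,0,0,0,0,0,0,0,0,0,0,0,0,0,0], "newtons": 20}}

```text
time_s: 10.75
tool_pos: [0.4688, 0.0616, 0.2532]
tool_rot: [-179.8, 0.0, -6.0]
force: [-0.4, 8.3, -8.1]
grip_width: 0.0313
grasp_force: 20.0
```

```bash
python3 d.py .5377 -.2965 .042 90
```

```text
t 10.75 grasp pt [0.4688 0.0616 0.0897] [-1.7981e+02  5.0000e-02 -6.0400e+00] F [-0.4  8.3 -8.1] w 0.0313 20.0
turn [-0.003 -0.002 -1.676] shift [-0.3581  0.0689  0.0477]
```

{"name": "send_rows", "arguments": {"xyz": [[0,0,0],[0,0,0],[0,0,0],[0,0,0],[0,0,-0.026],[0,0,-0.026],[0,0,-0.026],[0,0,-0.026],[0,0,-0.026],[0.0106,0.0349,0],[0.0106,0.0349,0],[0.0106,0.0349,0],[0.0106,0.0349,0],[0.0106,0.0349,0],[0.0106,0.0349,0],[0.0106,0.0349,0],[0.0106,0.0349,0],[0.0106,0.0349,0],[0.0106,0.0349,0],[0,0,0]], "rotation": [[0,0,0],[0,0,0],[0,0,0],[0,0,0],[0,0,0],[0,0,0],[0,0,0],[0,0,0],[0,0,0],[0,0,0],[0,0,0],[0,0,0],[0,0,0],[0,0,0],[0,0,0],[0,0,0],[0,0,0],[0,0,0],[0,0,0],[0,0,0]], "jaw": [0.7,0.7,0.7,0.7,0.7,0.7,0.7,0.7,0.7,0.7,0.7,0.7,0.7,0.7,0.7,0.7,0.7,0.8,0.8,0.8]}}

```text
time_s: 12.75
tool_pos: [0.5363, -0.3064, 0.3834]
tool_rot: [179.7, -0.0, -6.7]
force: [-0.1, -0.6, 0.2]
grip_width: 0.0688
grasp_force: 0.0
```

{"name": "send_rows", "arguments": {"xyz": [[0,0,0],[0,0,0],[0,0,0],[0,0,0],[0,0,0],[0,0,0],[0,0,0],[0,0,0],[0,0,0],[0,0,0],[0,0,0],[0,0,0],[0,0,0]], "rotation": [[0,0,-0.14],[0,0,-0.14],[0,0,-0.14],[0,0,-0.14],[0,0,-0.14],[0,0,-0.14],[0,0,-0.14],[0,0,-0.14],[0,0,-0.14],[0,0,-0.14],[0,0,-0.14],[0,0,-0.14],[0,0,0]], "jaw": [0.9,0.9,0.9,0.9,0.9,0.9,0.9,0.9,0.9,0.9,0.9,0.9,0.9]}}

```text
time_s: 14.05
tool_pos: [0.5376, -0.2994, 0.3841]
tool_rot: [180.0, 0.1, 90.1]
force: [0.1, 0.3, 0.2]
grip_width: 0.0785
grasp_force: 0.0
```

```bash
python3 d.py .5377 -.2965 .042 90
python3 - <<'E'
from h import *
t=cam('scene','scene2.png');c=cam('top');save('scene2',t);save('top2',c)
i=np.zeros((480,800,3),np.uint8);i[:,:460]=t['image'][:,100:560];i[:340,460:]=c['image'][100:440,120:460];cv2.imwrite('pics/g.png',i)
E
```

```text
t 14.05 grasp pt [ 0.5376 -0.2994  0.2206] [1.7998e+02 6.0000e-02 9.0120e+01] F [0.1 0.3 0.2] w 0.0785 0.0
turn [0.    0.001 0.002] shift [2.900e-03 1.000e-04 1.786e-01]
```

View pics/g.png

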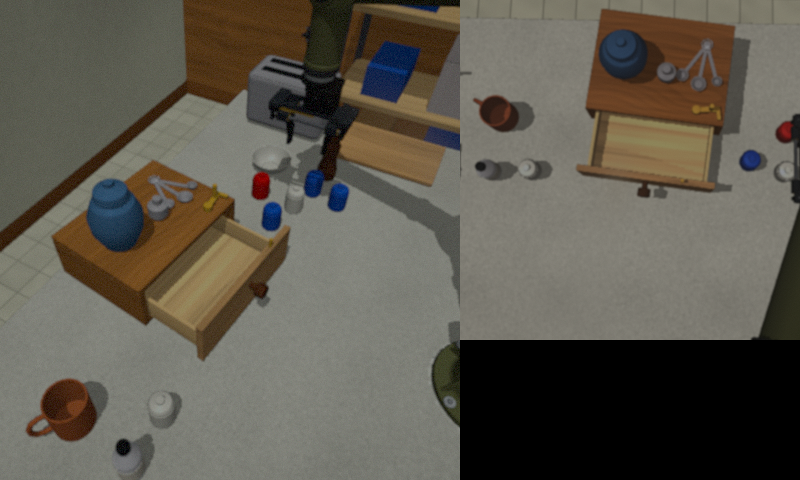

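Drawer open, peg clear, the right jar at scene px (395,187) unmoved. I'll descend on it.

{"name": "send_rows", "arguments": {"xyz": [[0.003,0,0.02],[0,0,0.025],[0,0,0.025],[0,0,0.025],[0,0,0.025],[0,0,0.02],[0,0,0.02],[0,0,0.015],[0,0,0.003],[0,0,0],[0,0,0],[0,0,0],[0,0,0],[0,0,0],[0,0,0],[0,0,0],[0,0,0],[0,0,0],[0,0,0]], "rotation": [[0,0,0],[0,0,0],[0,0,0],[0,0,0],[0,0,0],[0,0,0],[0,0,0],[0,0,0],[0,0,0],[0,0,0],[0,0,0],[0,0,0],[0,0,0],[0,0,0],[0,0,0],[0,0,0],[0,0,0],[0,0,0],[0,0,0]], "jaw": [0.95,0.95,0.95,0.95,0.95,0.95,0.95,0.95,0.95,0.95,0.6,0.5,0.4,0.3,0.3,0.3,0.3,0.3,0.3], "newtons": 5}}

```text
time_s: 16.05
tool_pos: [0.5382, -0.2961, 0.2062]
tool_rot: [179.9, 0.0, 90.1]
force: [1.8, 0.3, 2.6]
grip_width: 0.05
grasp_force: 5.0
```

```bash
python3 d.py .5377 -.2965 .042 90
```

```text
t 16.05 grasp pt [ 0.5382 -0.2961  0.0427] [1.7993e+02 3.0000e-02 9.0120e+01] F [1.8 0.3 2.6] w 0.05 5.0
turn [0.001 0.001 0.002] shift [-0.0004 -0.0005  0.0007]
```

{"name": "send_rows", "arguments": {"xyz": [[0,0,-0.005],[0,0,-0.01],[0,0,-0.02],[0,0,-0.03],[0,0,-0.03],[0,0,-0.03],[0,0,-0.02],[0,0,-0.015],[0.013,0.001,0],[0.025,0.003,0],[0.03,0.003,0],[0.03,0.003,0],[0.03,0.003,0],[0.03,0.003,0],[0.03,0.003,0],[0.03,0.003,0],[0.03,0.003,0],[0.02,0.003,0],[0.01,0.002,0],[0,0,0]], "rotation": [[0,0,0],[0,0,0],[0,0,0],[0,0,0],[0,0,0],[0,0,0],[0,0,0],[0,0,0],[0,0,0],[0,0,0],[0,0,0],[0,0,0],[0,0,0],[0,0,0],[0,0,0],[0,0,0],[0,0,0],[0,0,0],[0,0,0],[0,0,0]], "jaw": [0.3,0.3,0.3,0.3,0.3,0.3,0.3,0.3,0.3,0.3,0.3,0.3,0.3,0.3,0.3,0.3,0.3,0.3,0.3,0.3], "newtons": 5}}

```text
time_s: 18.05
tool_pos: [0.5668, -0.0158, 0.3648]
tool_rot: [-179.9, -0.0, 90.3]
force: [-0.8, -0.0, -0.8]
grip_width: 0.0495
grasp_force: 5.0
```

{"name": "send_rows", "arguments": {"xyz": [[0,0,0],[0,0,0],[0,0,0],[0,0,0],[0,0,0],[0,0,0],[0,0,0],[0,0,0],[0,0,0],[0,0,0],[0,0,0],[0,0,0],[0,0,0],[0,0,0],[0,0,0],[0,0,0]], "rotation": [[0,0,0.06],[0,0,0.12],[0,0,0.12],[0,0,0.12],[0,0,0.12],[0,0,0.12],[0,0,0.12],[0,0,0.12],[0,0,0.12],[0,0,0.12],[0,0,0.12],[0,0,0.12],[0,0,0.12],[0,0,0.12],[0,0,0.06],[0,0,0]], "jaw": [0.3,0.3,0.3,0.3,0.3,0.3,0.3,0.3,0.3,0.3,0.3,0.3,0.3,0.3,0.3,0.3]}}

```text
time_s: 19.65
tool_pos: [0.5669, -0.0197, 0.3651]
tool_rot: [179.9, 0.1, -6.3]
force: [0.1, -0.2, -1.8]
grip_width: 0.0499
grasp_force: 5.0
```

```bash
python3 d.py .568 -.0178 .065 -6.07
python3 - <<'E'
from h import *
t=cam('scene');save('scene3',t)
cv2.imwrite('pics/k.png',t['image'])
E
```

```text
t 19.65 grasp pt [ 0.5669 -0.0197  0.2016] [ 1.7995e+02  7.0000e-02 -6.2900e+00] F [ 0.1 -0.2 -1.8] w 0.0499 5.0
turn [ 0.001  0.001 -0.004] shift [ 0.0009 -0.002   0.1366]
```

View pics/k.png

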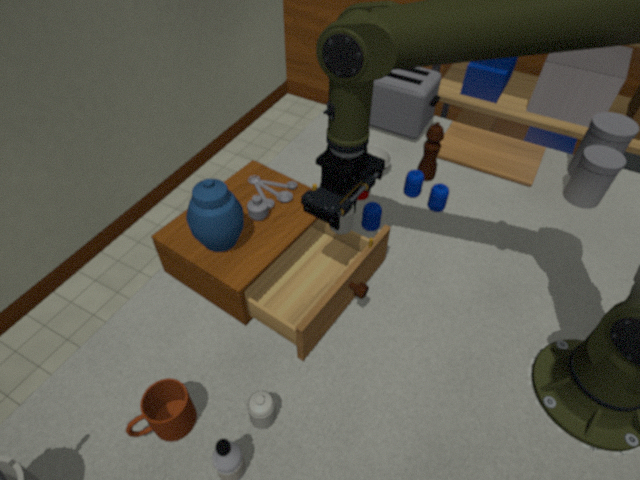

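The jar is held over the right half of the drawer. I'll lower it.

{"name": "send_rows", "arguments": {"xyz": [[0.001,-0.002,0.01],[0,0,0.02],[0,0,0.02],[0,0,0.02],[0,0,0.02],[0,0,0.015],[0,0,0.01],[0,0,0.007],[0,0,0.004],[0,0,0.004],[0,0,0.003],[0,0,0.002],[0,0,0.001],[0,0,0]], "rotation": [[0,0,0],[0,0,0],[0,0,0],[0,0,0],[0,0,0],[0,0,0],[0,0,0],[0,0,0],[0,0,0],[0,0,0],[0,0,0],[0,0,0],[0,0,0],[0,0,0]], "jaw": [0.3,0.3,0.3,0.3,0.3,0.3,0.3,0.3,0.3,0.3,0.3,0.3,0.3,0.3]}}

```text
time_s: 21.1
tool_pos: [0.5684, -0.0161, 0.2298]
tool_rot: [180.0, -0.0, -6.1]
force: [-0.3, -0.9, -1.5]
grip_width: 0.0495
grasp_force: 5.0
```

```bash
python3 d.py .568 -.0178 .0645 -6.07
```

```text
t 21.1 grasp pt [ 0.5684 -0.0161  0.0663] [ 1.7999e+02 -1.0000e-02 -6.1400e+00] F [-0.3 -0.9 -1.5] w 0.0495 5.0
turn [ 0.    -0.    -0.001] shift [-0.0002  0.0017  0.0018]
```

{"name": "send_rows", "arguments": {"xyz": [[0,0,0.001],[0,0,0.001],[0,0,0],[0,0,0]], "rotation": [[0,0,0],[0,0,0],[0,0,0],[0,0,0]], "jaw": [0.3,0.3,0.3,0.3]}}

```text
time_s: 21.5
tool_pos: [0.5686, -0.0161, 0.2282]
tool_rot: [180.0, -0.0, -6.1]
force: [-1.0, 0.0, 2.4]
grip_width: 0.0498
grasp_force: 5.0
```

{"name": "send_rows", "arguments": {"xyz": [[0,0,0],[0,0,0],[0,0,0],[0,0,0],[0,0,-0.01],[0,0,-0.03],[0,0,-0.04],[0,0,-0.04],[0,0,-0.03],[-0.0078,-0.0364,0],[-0.0078,-0.0364,0],[-0.0078,-0.0364,0],[-0.0078,-0.0364,0],[-0.0078,-0.0364,0],[-0.0078,-0.0364,0],[-0.0078,-0.0364,0],[-0.0078,-0.0364,0],[-0.0078,-0.0364,0],[-0.0078,-0.0364,0],[0,0,0]], "rotation": [[0,0,0],[0,0,0],[0,0,0],[0,0,0],[0,0,0],[0,0,0],[0,0,0],[0,0,0],[0,0,0],[0,0,0],[0,0,0],[0,0,0],[0,0,0],[0,0,0],[0,0,0],[0,0,0],[0,0,0],[0,0,0],[0,0,0],[0,0,0]], "jaw": [0.65,0.75,0.8,0.8,0.8,0.8,0.8,0.8,0.8,0.8,0.8,0.8,0.8,0.8,0.8,0.8,0.8,0.8,0.8,0.8]}}

```text
time_s: 23.5
tool_pos: [0.5265, 0.3604, 0.3786]
tool_rot: [-179.7, 0.1, -5.6]
force: [-0.4, 0.8, -0.2]
grip_width: 0.0697
grasp_force: 0.0
```

{"name": "send_rows", "arguments": {"xyz": [[0,0,0],[0,0,0],[0,0,0],[0,0,0],[0,0,0],[0,0,0],[0,0,0],[0,0,0],[0,0,0],[0,0,0],[0,0,0],[0,0,0],[0,0,0]], "rotation": [[0,0,-0.14],[0,0,-0.14],[0,0,-0.14],[0,0,-0.14],[0,0,-0.14],[0,0,-0.14],[0,0,-0.14],[0,0,-0.14],[0,0,-0.14],[0,0,-0.14],[0,0,-0.14],[0,0,-0.14],[0,0,0]], "jaw": [0.95,0.95,0.95,0.95,0.95,0.95,0.95,0.95,0.95,0.95,0.95,0.95,0.95]}}

```text
time_s: 24.8
tool_pos: [0.5301, 0.3535, 0.3781]
tool_rot: [180.0, 0.0, 90.1]
force: [-0.2, -0.5, 0.8]
grip_width: 0.083
grasp_force: 0.0
```

```bash
python3 d.py .5296 .3537 .042 90
python3 - <<'E'
from h import *
t=cam('scene');c=cam('top');save('scene4',t);save('top4',c)
i=np.zeros((480,800,3),np.uint8);i[:,:420]=t['image'][:,80:500];i[:340,420:]=c['image'][100:440,120:500];cv2.imwrite('pics/l.png',i)
E
```

```text
t 24.8 grasp pt [0.5301 0.3535 0.2146] [1.7999e+02 2.0000e-02 9.0090e+01] F [-0.2 -0.5  0.8] w 0.083 0.0
turn [0.    0.    0.002] shift [ 0.0002 -0.0005  0.1726]
```

View pics/l.png

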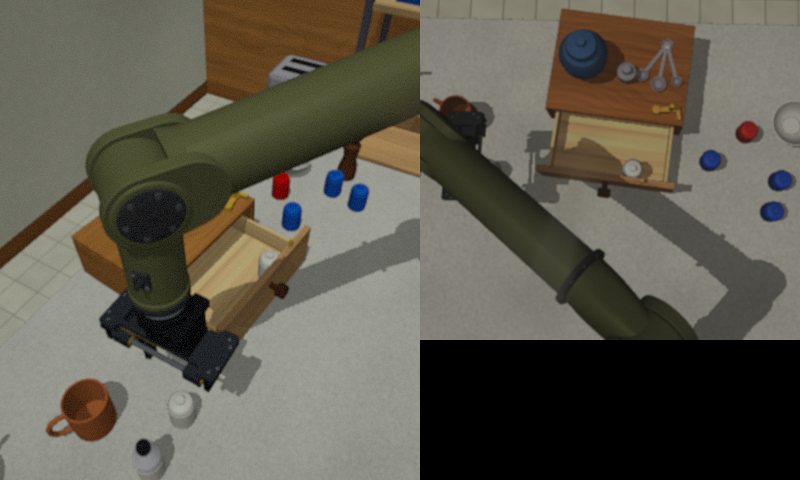

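The first jar stands in the drawer, and the left jar is still at scene px (261,398). I'll descend on the second jar.

```bash
python3 - <<'E'
from h import *
c=load('top4');d=np.load('shelf.npz')
X=px2w(c,[(331.5,267)],.098)[0];print(X,d['R'].T@(X[:2]-d['o'])-[-.197,0])
t=load('scene4');print(px2w(t,[(261,397)],.076))
cv2.imwrite('pics/m.png',cv2.resize(t['image'][360:440,220:300],None,fx=6,fy=6,interpolation=3))
E
```

```text
[ 0.53555251 -0.00598121  0.098     ] [-0.04388918 -0.05664424]
[[0.5317577  0.34961462 0.076     ]]
```

View pics/m.png

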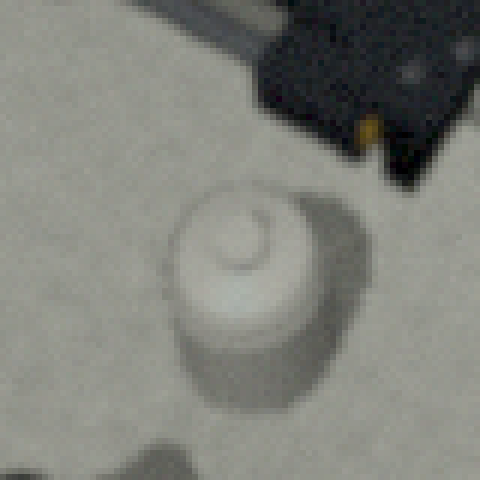

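The left jar's button is at (260.8,399.2), which matches the prediction. The first jar now reads x ≈ -0.044, y ≈ -0.057 in the drawer, so it was nudged but is within limits.

{"name": "send_rows", "arguments": {"xyz": [[0,0,0.02],[0,0,0.025],[0,0,0.025],[0,0,0.025],[0,0,0.025],[0,0,0.02],[0,0,0.015],[0,0,0.012],[0,0,0.005],[0,0,0],[0,0,0],[0,0,0],[0,0,0],[0,0,0],[0,0,0],[0,0,0],[0,0,0],[0,0,0],[0,0,0]], "rotation": [[0,0,0],[0,0,0],[0,0,0],[0,0,0],[0,0,0],[0,0,0],[0,0,0],[0,0,0],[0,0,0],[0,0,0],[0,0,0],[0,0,0],[0,0,0],[0,0,0],[0,0,0],[0,0,0],[0,0,0],[0,0,0],[0,0,0]], "jaw": [0.95,0.95,0.95,0.95,0.95,0.95,0.95,0.95,0.95,0.95,0.6,0.5,0.4,0.3,0.3,0.3,0.3,0.3,0.3], "newtons": 5}}

```text
time_s: 26.8
tool_pos: [0.5301, 0.3541, 0.206]
tool_rot: [179.9, -0.0, 90.1]
force: [0.8, 0.3, 1.7]
grip_width: 0.0494
grasp_force: 5.0
```

```bash
python3 d.py .5822 .1114 .0645 90
```

```text
t 26.8 grasp pt [0.5301 0.3541 0.0425] [ 1.7995e+02 -1.0000e-02  9.0100e+01] F [0.8 0.3 1.7] w 0.0494 5.0
turn [ 0.001 -0.     0.002] shift [-0.2427  0.0521 -0.022 ]
```

{"name": "send_rows", "arguments": {"xyz": [[0,0,-0.005],[0,0,-0.01],[0,0,-0.02],[0,0,-0.03],[0,0,-0.03],[0,0,-0.03],[0,0,-0.02],[0,0,-0.015],[-0.0127,0.0021,0],[-0.02,0.005,0],[-0.025,0.005,0],[-0.03,0.006,0],[-0.03,0.006,0],[-0.03,0.006,0],[-0.03,0.006,0],[-0.025,0.006,0],[-0.02,0.005,0],[-0.015,0.003,0],[-0.005,0.002,0],[0,0,0]], "rotation": [[0,0,0],[0,0,0],[0,0,0],[0,0,0],[0,0,0],[0,0,0],[0,0,0],[0,0,0],[0,0,0],[0,0,0],[0,0,0],[0,0,0],[0,0,0],[0,0,0],[0,0,0],[0,0,0],[0,0,0],[0,0,0],[0,0,0],[0,0,0]], "jaw": [0.3,0.3,0.3,0.3,0.3,0.3,0.3,0.3,0.3,0.3,0.3,0.3,0.3,0.3,0.3,0.3,0.3,0.3,0.3,0.3], "newtons": 5}}

```text
time_s: 28.8
tool_pos: [0.5824, 0.1107, 0.3651]
tool_rot: [-179.9, 0.0, 90.0]
force: [-0.3, 0.5, -1.3]
grip_width: 0.05
grasp_force: 5.0
```

{"name": "send_rows", "arguments": {"xyz": [[0,0,0],[0,0,0],[0,0,0],[0,0,0],[0,0,0],[0,0,0],[0,0,0],[0,0,0],[0,0,0],[0,0,0],[0,0,0],[0,0,0],[0,0,0],[0,0,0],[0,0,0],[0,0,0]], "rotation": [[0,0,0.06],[0,0,0.12],[0,0,0.12],[0,0,0.12],[0,0,0.12],[0,0,0.12],[0,0,0.12],[0,0,0.12],[0,0,0.12],[0,0,0.12],[0,0,0.12],[0,0,0.12],[0,0,0.12],[0,0,0.12],[0,0,0.06],[0,0,0]], "jaw": [0.3,0.3,0.3,0.3,0.3,0.3,0.3,0.3,0.3,0.3,0.3,0.3,0.3,0.3,0.3,0.3]}}

```text
time_s: 30.4
tool_pos: [0.5818, 0.1136, 0.3656]
tool_rot: [-180.0, 0.0, -6.0]
force: [-0.4, 0.8, -1.3]
grip_width: 0.05
grasp_force: 5.0
```

```bash
python3 d.py .5822 .1114 .0645 -6.07
```

```text
t 30.4 grasp pt [0.5818 0.1136 0.2021] [-1.7997e+02  3.0000e-02 -5.9700e+00] F [-0.4  0.8 -1.3] w 0.05 5.0
turn [-0.001  0.     0.002] shift [0.0006 0.0021 0.1376]
```

{"name": "send_rows", "arguments": {"xyz": [[0.0006,0.002,0.01],[0,0,0.02],[0,0,0.02],[0,0,0.02],[0,0,0.02],[0,0,0.015],[0,0,0.01],[0,0,0.007],[0,0,0.004],[0,0,0.004],[0,0,0.003],[0,0,0.002],[0,0,0.001],[0,0,0.001],[0,0,0.001],[0,0,0],[0,0,0]], "rotation": [[0,0,0],[0,0,0],[0,0,0],[0,0,0],[0,0,0],[0,0,0],[0,0,0],[0,0,0],[0,0,0],[0,0,0],[0,0,0],[0,0,0],[0,0,0],[0,0,0],[0,0,0],[0,0,0],[0,0,0]], "jaw": [0.3,0.3,0.3,0.3,0.3,0.3,0.3,0.3,0.3,0.3,0.3,0.3,0.3,0.3,0.3,0.3,0.3]}}

```text
time_s: 32.1
tool_pos: [0.5829, 0.1095, 0.228]
tool_rot: [180.0, -0.0, -6.1]
force: [-0.4, 0.4, 0.0]
grip_width: 0.0501
grasp_force: 5.0
```

{"name": "send_rows", "arguments": {"xyz": [[0,0,0],[0,0,0],[0,0,0],[0,0,0],[0,0,-0.01],[0,0,-0.03],[0,0,-0.04],[0,0,-0.04],[0,0,-0.03],[-0.0216,0.012,0],[-0.0216,0.012,0],[-0.0216,0.012,0],[-0.0216,0.012,0],[-0.0216,0.012,0],[0,0,0],[0,0,0]], "rotation": [[0,0,0],[0,0,0],[0,0,0],[0,0,0],[0,0,0],[0,0,0],[0,0,0],[0,0,0],[0,0,0],[0,0,0],[0,0,0],[0,0,0],[0,0,0],[0,0,0],[0,0,0],[0,0,0]], "jaw": [0.65,0.75,0.8,0.8,0.8,0.8,0.8,0.8,0.8,0.8,0.8,0.8,0.8,0.8,0.8,0.8]}}

```text
time_s: 33.7
tool_pos: [0.4689, 0.0615, 0.3787]
tool_rot: [180.0, -0.1, -6.2]
force: [1.1, 0.1, -0.6]
grip_width: 0.0696
grasp_force: 0.0
```

```bash
python3 d.py .470 .060 .092 -6.07
python3 - <<'E'
from h import *
t=cam('scene');c=cam('top');save('scene5',t);save('top5',c)
i=np.zeros((520,800,3),np.uint8);i[:480,:420]=t['image'][:,80:500];i[:,420:]=cv2.resize(c['image'][120:380,220:410],None,fx=2,fy=2,interpolation=3);cv2.imwrite('pics/n.png',i)
E
```

```text
t 33.7 grasp pt [0.4689 0.0615 0.2152] [ 1.7996e+02 -1.3000e-01 -6.1600e+00] F [ 1.1  0.1 -0.6] w 0.0696 0.0
turn [ 0.001 -0.002 -0.002] shift [0.0012 0.0014 0.1232]
```

View pics/n.png

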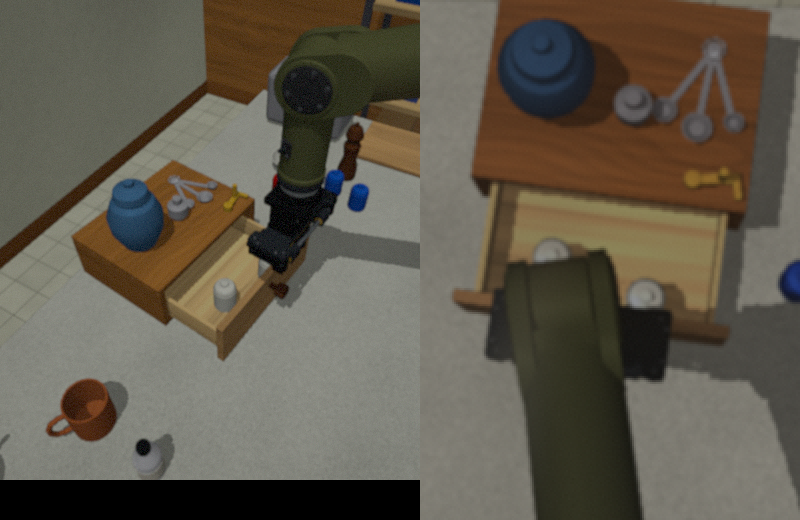

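Both jars stand in the drawer: one at crop (550,255), the other at (648,293). The latch is still aside at (715,180). I'll grip the knob and ease the drawer shut.

{"name": "send_rows", "arguments": {"xyz": [[0,0,0.02],[0,0,0.02],[0,0,0.02],[0,0,0.02],[0,0,0.02],[0,0,0.015],[0,0,0.008],[0,0,0],[0,0,0],[0,0,0],[0,0,0],[0,0,0],[0,0,0],[0,0,0],[0,0,0],[0,0,0]], "rotation": [[0,0,0],[0,0,0],[0,0,0],[0,0,0],[0,0,0],[0,0,0],[0,0,0],[0,0,0],[0,0,0],[0,0,0],[0,0,0],[0,0,0],[0,0,0],[0,0,0],[0,0,0],[0,0,0]], "jaw": [0.8,0.8,0.8,0.8,0.8,0.8,0.8,0.8,0,0,0,0,0,0,0,0], "newtons": 20}}

```text
time_s: 35.4
tool_pos: [0.4691, 0.062, 0.2549]
tool_rot: [-180.0, -0.0, -6.1]
force: [0.8, 2.6, 0.3]
grip_width: 0.031
grasp_force: 20.0
```

```bash
python3 d.py .6098 .0458 .0897 -6.07
```

```text
t 35.4 grasp pt [0.4691 0.062  0.0914] [-1.7995e+02 -3.0000e-02 -6.1200e+00] F [0.8 2.6 0.3] w 0.031 20.0
turn [-0.001 -0.    -0.001] shift [0.1416 0.0012 0.0017]
```

{"name": "send_rows", "arguments": {"xyz": [[0.001,0,0],[0.002,0,0],[0.003,0,0],[0.004,0,0],[0.005,0,0],[0.005,0,0],[0.005,0,0],[0.005,0,0],[0.005,0,0],[0.005,0,0],[0.005,0,0],[0.005,0,0],[0.005,0,0],[0.005,0,0],[0.005,0,0],[0.005,0,0],[0.005,0,0],[0.005,0,0],[0.005,0,0],[0.005,0,0]], "rotation": [[0,0,0],[0,0,0],[0,0,0],[0,0,0],[0,0,0],[0,0,0],[0,0,0],[0,0,0],[0,0,0],[0,0,0],[0,0,0],[0,0,0],[0,0,0],[0,0,0],[0,0,0],[0,0,0],[0,0,0],[0,0,0],[0,0,0],[0,0,0]], "jaw": [0,0,0,0,0,0,0,0,0,0,0,0,0,0,0,0,0,0,0,0]}}

```text
time_s: 37.4
tool_pos: [0.559, 0.0519, 0.2549]
tool_rot: [-180.0, -0.0, -6.1]
force: [-2.6, 4.3, 5.3]
grip_width: 0.0313
grasp_force: 20.0
```

{"name": "send_rows", "arguments": {"xyz": [[0.005,0,0],[0.005,0,0],[0.005,0,0],[0.005,0,0],[0.005,0,0],[0.005,0,0],[0.005,0,0],[0.004,0,0],[0.003,0,0],[0.003,0,0],[0.002,0,0],[0.002,0,0],[0.001,0,0],[0.001,0,0],[0,0,0],[0,0,0]], "rotation": [[0,0,0],[0,0,0],[0,0,0],[0,0,0],[0,0,0],[0,0,0],[0,0,0],[0,0,0],[0,0,0],[0,0,0],[0,0,0],[0,0,0],[0,0,0],[0,0,0],[0,0,0],[0,0,0]], "jaw": [0,0,0,0,0,0,0,0,0,0,0,0,0,0,0,0]}}

```text
time_s: 39.0
tool_pos: [0.6079, 0.0466, 0.2549]
tool_rot: [179.9, 0.3, -6.1]
force: [-9.6, 4.2, 10.9]
grip_width: 0.0313
grasp_force: 20.0
```

```bash
python3 d.py .6098 .0458 .0897 -6.07
```

```text
t 39.0 grasp pt [0.6079 0.0466 0.0914] [179.9    0.29  -6.12] F [-9.6  4.2 10.9] w 0.0313 20.0
turn [ 0.002  0.005 -0.001] shift [0.002  0.0006 0.0017]
```

{"name": "send_rows", "arguments": {"xyz": [[0.001,0,0],[0.001,0,0],[0.001,0,0],[0,0,0],[0,0,0]], "rotation": [[0,0,0],[0,0,0],[0,0,0],[0,0,0],[0,0,0]], "jaw": [0,0,0,0,0]}}

```text
time_s: 39.5
tool_pos: [0.609, 0.0468, 0.2549]
tool_rot: [179.8, 0.6, -6.1]
force: [-16.3, 3.2, 18.1]
grip_width: 0.031
grasp_force: 20.0
```

{"name": "send_rows", "arguments": {"xyz": [[0,0,0],[0,0,0],[0,0,0],[0,0,0],[-0.002,0,-0.01],[0,0,-0.03],[0,0,-0.04],[0,0,-0.04],[0,0,-0.03],[0,0,0]], "rotation": [[0,0,0],[0,0,0],[0,0,0],[0,0,0],[0,0,0],[0,0,0],[0,0,0],[0,0,0],[0,0,0],[0,0,0]], "jaw": [0.7,0.7,0.7,0.7,0.7,0.7,0.7,0.7,0.7,0.7]}}

```text
time_s: 40.5
tool_pos: [0.6116, 0.0448, 0.4101]
tool_rot: [179.9, -0.5, -6.3]
force: [0.1, -0.7, 0.2]
grip_width: 0.0612
grasp_force: 0.0
```

```bash
python3 - <<'E'
from h import *
t=cam('scene');c=cam('top');save('scene6',t);save('top6',c)
cv2.imwrite('pics/o.png',np.hstack([cv2.resize(x['image'][a:a+100,b:b+100],None,fx=4,fy=4,interpolation=3) for x,a,b in((t,170,260),(c,160,310))]))
d=np.load('shelf.npz');X=px2w(t,[(315,185)],.174)[0];v=d['R'].T@(X[:2]-d['o'])-[-.1,-.1];print(X,v,np.arctan2(-v[1],-v[0]))
for th in(1.5,1.6,1.7,1.75):
  P=np.r_[d['o']+d['R']@[-.1-.036*np.cos(th),-.1-.036*np.sin(th)],.174];print(th,P.round(4),((w2px(t,P)-[260,170])*4).round(),((w2px(c,P)-[310,160])*4+[400,0]).round())
E
python3 d.py .672 -.1 .166 -6.07
```

```text
[ 0.67447908 -0.0982022   0.174     ] [ 0.00701019 -0.03365776] 1.7761391797597006
1.5 [ 0.6647 -0.0994  0.174 ] [[236.  64.]] [[650. 199.]]
1.6 [ 0.6683 -0.0999  0.174 ] [[231.  62.]] [[651. 193.]]
1.7 [ 0.6719 -0.1     0.174 ] [[225.  60.]] [[651. 187.]]
1.75 [ 0.6737 -0.0999  0.174 ] [[223.  59.]] [[651. 184.]]
t 40.6 grasp pt [0.6105 0.0446 0.2417] [ 1.7987e+02 -1.0000e-01 -6.2500e+00] F [-0.5 -1.4  0.2] w 0.0608 0.0
turn [ 0.002 -0.002 -0.003] shift [0.0765 0.1373 0.0757]
```

View pics/o.png

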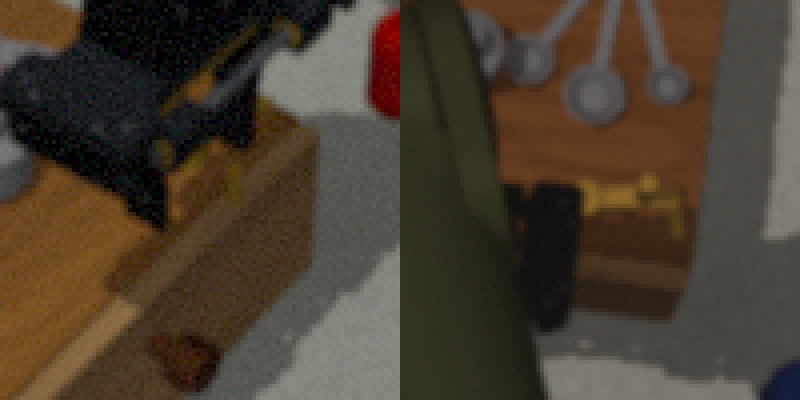

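The drawer is shut, and the peg top at (650,183) gives a latch angle of about 1.72 rad. I'll go to it with a narrow jaw and pinch.

{"name": "send_rows", "arguments": {"xyz": [[0.0129,0.0229,0],[0.0129,0.0229,0],[0.0129,0.0229,0],[0.0129,0.0229,0],[0.0129,0.0229,0],[0.0127,0.0229,0],[0,0,0],[0,0,0.015],[0,0,0.015],[0,0,0.015],[0,0,0.015],[0,0,0.015],[0,0,0]], "rotation": [[0,0,0],[0,0,0],[0,0,0],[0,0,0],[0,0,0],[0,0,0],[0,0,0],[0,0,0],[0,0,0],[0,0,0],[0,0,0],[0,0,0],[0,0,0]], "jaw": [0.4,0.4,0.4,0.4,0.4,0.4,0.4,0.4,0.4,0.4,0.4,0.4,0.4], "newtons": 12}}

```text
time_s: 41.9
tool_pos: [0.6712, -0.0985, 0.3263]
tool_rot: [-180.0, 0.3, -6.1]
force: [-0.1, -0.2, 0.1]
grip_width: 0.0347
grasp_force: 0.0
```

```bash
python3 d.py .6727 -.1 .166 -6.07
```

```text
t 41.9 grasp pt [ 0.6712 -0.0985  0.1628] [-180.      0.29   -6.11] F [-0.1 -0.2  0.1] w 0.0347 0.0
turn [-0.     0.005 -0.001] shift [ 0.0016  0.0014 -0.0032]
```

{"name": "send_rows", "arguments": {"xyz": [[0.0016,0.0014,-0.002],[0,0,0],[0,0,0],[0,0,0],[0,0,0],[0,0,0],[0,0,0],[0,0,0]], "rotation": [[0,0,0],[0,0,0],[0,0,0],[0,0,0],[0,0,0],[0,0,0],[0,0,0],[0,0,0]], "jaw": [0.4,0,0,0,0,0,0,0]}}

```text
time_s: 42.7
tool_pos: [0.674, -0.0981, 0.3324]
tool_rot: [-179.8, -0.1, -6.0]
force: [1.0, 5.5, 1.7]
grip_width: 0.0113
grasp_force: 12.0
```

{"name": "send_rows", "arguments": {"xyz": [[-0.0053,0.0004,0],[-0.0054,-0.0004,0],[-0.0053,-0.0012,0],[-0.005,-0.002,0],[-0.0046,-0.0027,0],[-0.0043,-0.0034,0],[-0.0036,-0.0039,0],[-0.003,-0.0045,0],[-0.0024,-0.0049,0],[-0.0015,-0.0051,0],[-0.0008,-0.0054,0],[-0.0001,-0.0025,0],[0,0,0],[0,0,0]], "rotation": [[0,0,0],[0,0,0],[0,0,0],[0,0,0],[0,0,0],[0,0,0],[0,0,0],[0,0,0],[0,0,0],[0,0,0],[0,0,0],[0,0,0],[0,0,0],[0,0,0]], "jaw": [0,0,0,0,0,0,0,0,0,0,0,0,0,0]}}

```text
time_s: 44.1
tool_pos: [0.633, -0.0636, 0.3317]
tool_rot: [179.6, 0.7, -6.3]
force: [-13.7, -5.9, 10.9]
grip_width: 0.0115
grasp_force: 12.0
```

```bash
python3 d.py .6353 -.0602 .166 -6.07
```

```text
t 44.1 grasp pt [ 0.633  -0.0636  0.1682] [179.56   0.69  -6.35] F [-13.7  -5.9  10.9] w 0.0115 12.0
turn [ 0.008  0.012 -0.005] shift [ 0.002  -0.0037  0.0022]
```

{"name": "send_rows", "arguments": {"xyz": [[0.001,-0.0015,0],[0.001,-0.0015,0],[0,-0.0005,0],[0,0,0],[0,0,0],[0,0,0],[0,0,0],[0,0,0],[0,0,-0.02],[0,0,-0.03],[0,0,-0.03],[0,0,-0.03],[0,0,0]], "rotation": [[0,0,0],[0,0,0],[0,0,0],[0,0,0],[0,0,0],[0,0,0],[0,0,0],[0,0,0],[0,0,0],[0,0,0],[0,0,0],[0,0,0],[0,0,0]], "jaw": [0,0,0,0,0.4,0.4,0.4,0.4,0.4,0.4,0.4,0.4,0.4]}}

```text
time_s: 45.4
tool_pos: [0.6397, -0.0565, 0.4469]
tool_rot: [-180.0, -0.5, -6.1]
force: [0.4, 0.0, 1.0]
grip_width: 0.035
grasp_force: 0.0
```

```bash
python3 - <<'E'
from h import *
t=cam('scene')
im=cv2.resize(t['image'][160:310,240:390],None,fx=4,fy=4,interpolation=3);cv2.imwrite('pics/p.png',im)
d=np.load('shelf.npz')
for th in(-.1,0,.1,.2,.3):
  P=np.r_[d['o']+d['R']@[-.1-.036*np.cos(th),-.1-.036*np.sin(th)],.174];print(th,((w2px(t,P)-[240,160])*4).round())
E
```

```text
-0.1 [[324. 165.]]
0 [[328. 162.]]
0.1 [[331. 158.]]
0.2 [[334. 154.]]
0.3 [[337. 150.]]
```

View pics/p.png

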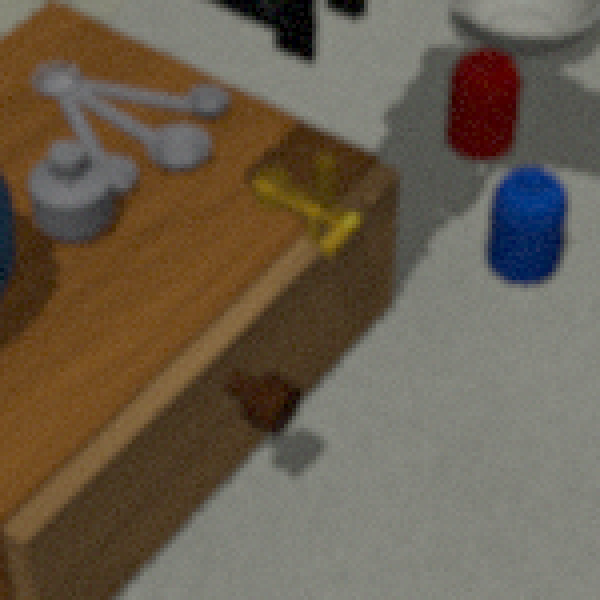

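The picture matches the initial latched state: peg (325,160), hook (340,225), knob (270,402). I'll hand in.

```bash
python3 -c "
from cell import env
print(env.sign_off())"
```

```text
the job is handed in; nothing more can be done
None
```

I handed the job in: the two white jars on the counter are in the drawer, the drawer is shut, and the latch is back across. The judge's verdict was not shown to me. The first jar ended up about 3 cm forward of where I set it, by my reading still inside the allowed area.

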